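Draw the rolling pin out of its hooded bin

ROBOT

A 6-joint arm with a two-finger parallel gripper is mounted at the origin on a cart in front of the work surface, level with it; the furniture and walls round the work are solid. World frame = base frame: x ahead of the robot, y to its left, z up, the work surface at z = 0. Lengths are in m, angles in degrees, forces in N, time in s.
With the tool pointing down it reaches from about 0.3 to 0.75 m from the base axis. Payload 8.5 kg.
Tool frame: the origin (TCP) lies at the very end of the fingers, on their centre line; the grasp point (between the pads) lies 19 mm behind it (env.hold_point_z is the distance from the TCP to the grasp point, in m); z points along the fingers, y is the line along which they close (so a half turn about z gives the same grasp; the last joint's range is limited). The gripper opens to 85 mm and grips with 20 to 120 N. Pads are 22 mm wide; open, the fingers measure 114 mm over their backs; the gripper's body (76 mm by 85 mm) begins 54 mm behind the grasp point. The pads swing forward as they close: fully open they stand 13 mm farther back than shut.
Start: joints at [-87.279, 21.807, 74.336, -0, 83.858, -12.336], TCP at [0.143, -0.531, 0.231] pointing down, gripper open.
Joint ranges: [-178.18, 178.18], [-50.72, 133.34], [12.68, 142.11], [-81.47, 261.47], [9.98, 163.14], [-165.26, 165.26]. Speed limits (degrees/s): [136.94, 136.94, 180, 180, 180, 180].

INTERFACE

Orientations are given as a 3x3 rotation matrix whose columns are the frame's x, y, z axes.
In Python, from rig import env, optics gives the robot as it stands.
- The arm moves only by the shell command python3 -m jog 'ROWS' [OPENING] [FORCE]. ROWS is JSON, a list of rows, each an object with "linear": the shift along the tool's x, y, z in units of 40 mm (1.0 is 40 mm), a list of three; "roll": the turn about the tool's z in units of 5 degrees (1.0 is 5 degrees). A call has 1 to 12 rows; each row shifts and turns the commanded pose from where the row before left it, along the tool's axes as they then stand; what a row does not reach is not made up. A row lasts 1/12 s, in which the tool goes at most 41.7 mm and 7.16 degrees, less where a joint would pass 70% of its speed; a pose out of reach is approached as far as the arm can. A call is refused whole if a number of a shift passes 1 or a number of a turn 1, either way. A call with a gripper value outside its range is refused whole. OPENING is the opening, from -1 (shut) to 1 (fully open), set as the call begins (- or left out, the last holds). The fingers move at their own pace and stop on an object; FORCE is the grip in N (left out, the last holds). Time passes only in rows, so rows that do not move let the fingers close. It gives the time, the measured TCP pose, the force, the opening and the grip force at its end, in the units of the state.
- env.observe(): the state, without advancing time (a new reading comes with each control period).
- optics.get_image(name): name is "scene" or "top" or "wrist"; returns the picture (400x640x3 uint8, red, green, blue); there is no depth.
- optics.calibration(name): a dict with "fov_y" (degrees; the focal length in pixels is half the picture's height over the tangent of half this angle, whatever the lens; pixels are square), "cx", "cy" (the principal point, pixels), "T" (4x4, takes a point from camera to world coordinates). Camera axes: x right, y down, z forward; pixel columns grow to the right and rows downward; lengths in m; the calibration is good to about 2 mm. A picture is of the moment at which its call begins: read the wrist's pose just before it. calibration takes no time and is no camera call; for the wrist camera it gives the pose at the moment of the call.
- env.close_job(): hands the job in; it is judged then, once.
The state is a dict: "time_s": time; "q": joint angles; "qvel": joint speeds; "joint_efforts": joint torques, N m; "position": TCP position; "tool_rot": TCP orientation; "ft_force": force on the tool from outside, world axes, zero at the start; "wrist_torque": the same for the moment, N m; "grip_width": finger opening in m; "gripper_force": force on a finger pad.
Only numpy, scipy, OpenCV 4.12 (cv2) and the standard library are available. Lean on these libraries where they do the work, as an engineer would, in place of code of your own. Each camera call takes 0.05 s, during which the arm holds its last target. There are 200 camera calls.

TASK

Take the wooden rolling pin out of the green hooded bin: it is longer than the bin's mouth, so raise the end that lies away from the hood, draw the pin out aslant through the mouth, then carry it over to the walnut cutting board on the left of the bin (not the one at the far right). Finish still holding it in the gripper, level over the middle of the board and well clear above it (about a hand's breadth); do not put it down or let go, and do not upset the things standing around or shove the board.

Things in the scene. Friction and masses are not known exactly. Their poses are not given: they have to be found in the camera images.
- bin: green bin, fixed to the worktop, hooded end on the robot's right, open end (+x) on its left. 300 mm long (x axis) x 162 wide x 108 high; origin at the centre of its underside, z up. Floor 8 mm thick; inside 288 x 150 mm. Walls 6 mm: both end walls reach to z = 103 mm, the two long sides beside the mouth only to z = 76 mm. 6 mm high cork stops keep the pin from rolling
- bin_mouth (a point): the centre of the bin's mouth, in the bin's frame at x = 52.5, y = 0, z = 103 mm (level with the end walls' tops). The mouth is open from x = -39 to +144 mm: 183 mm long, shorter than the pin, and 150 mm wide
- hood_edge (a point): middle of the lower free edge of the hood, in the bin's frame at x = -39, y = 0, z = 103 mm. The hood is a fixed flat cover 5 mm thick, underside at z = 103 mm, over the bin's -x end from x = -150 to -39 mm, closed at the sides
- rolling_pin: straight plain wooden rolling pin, a cylinder 260 mm long and 32 mm in diameter, 0.12 to 0.24 kg, loose; origin at the middle of its axis, x axis along its length. It starts lying level on the bin's floor along the bin's x axis (its axis 24 mm above the worktop), its -x end under the hood, its middle within 10 mm of the bin's centre
- pin_end_hood (a point): centre of the pin's -x end face, which starts under the hood, 130 mm from the pin's origin
- pin_end_open (a point): centre of the pin's +x end face, which starts at the open end of the bin, 130 mm from the pin's origin
- board: walnut cutting board lying flat to the left of the bin, loose, 178 mm (x) x 280 mm (y) x 18 mm thick, 0.6 kg; origin at the centre of its underside, z up
- canister: open brass canister, 146 mm across x 166 mm tall, standing at the back; origin at the centre of its underside; leave it alone
- tumbler: brass tumbler, 73 mm across x 82 mm tall, standing at the back; origin at the centre of its underside; leave it alone
- tin_small: small lidded tin, 62 mm across x 70 mm tall, at the back; origin at the centre of its underside; leave it alone
- tin_large: lidded tin, 74 mm across x 95 mm tall, at the back; origin at the centre of its underside; leave it alone

How it is judged:
By the outcome, as a careful person would: the job done as asked, in the order asked, and still so for the second after the job is handed in, while the arm keeps its last pose, push and grip.
It also fails if it takes over 51 s, if anything falls off the work surface, if the arm or the gripper's body presses on something with over 40 N, if the wrist force passes 120 N, or if a joint passes its speed limit or range.

## Working session

There is one attempt and no reset: what is moved stays moved. The work goes in short steps, Python scripts to look and compute and a shell command to move; the robot and the scene stay as the last step left them, time stands still between calls to the robot, and variables do not carry over. Pictures are saved under pics/ and viewed, at most 10 in all, crops included, and the job is handed in when it is done.

```bash
ls; mkdir -p pics
python3 - <<'E'
from rig import env, optics
import cv2
s=env.observe();print(s['time_s'],s['position'],s['tool_rot'],s['grip_width'],env.hold_point_z)
ims=[]
for n in ['scene','top','wrist']:
    im=optics.get_image(n);cv2.imwrite(f'pics/{n}0.png',im[:,:,::-1]);c=optics.calibration(n);print(n,c)
E
```

```text
pics
0.0 [ 0.14285617 -0.53081411  0.23071355] [[ 9.65663971e-01  2.59794321e-01 -7.89588690e-05]
 [ 2.59794150e-01 -9.65662888e-01  1.47828455e-03]
 [ 3.07802282e-04 -1.44803918e-03 -9.99998904e-01]] 0.08560697949972883 0.0187
scene {'fov_y': 48.93254634154277, 'cx': 319.5094142556893, 'cy': 191.118675625871, 'T': array([[-0.80263722, -0.44393761,  0.39836275,  0.05667984],
       [-0.59624069,  0.61557463, -0.51532991,  0.72121163],
       [-0.01644768, -0.65114305, -0.75877678,  1.16159198],
       [ 0.        ,  0.        ,  0.        ,  1.        ]])}
top {'fov_y': 54.16684318547398, 'cx': 319.75953389159423, 'cy': 201.6353919661098, 'T': array([[ 0.02105811, -0.98714654,  0.15842432,  0.401724  ],
       [-0.99969378, -0.02285007, -0.00949796, -0.00253438],
       [ 0.01299589, -0.1581758 , -0.98732544,  1.40360047],
       [ 0.        ,  0.        ,  0.        ,  1.        ]])}
wrist {'fov_y': 58.33205334307814, 'cx': 315.1731023433352, 'cy': 197.88864870770763, 'T': array([[ 2.59157108e-01, -9.13529564e-01, -3.13530428e-01,
         2.23712495e-01],
       [-9.65835161e-01, -2.45185918e-01, -8.39422910e-02,
        -5.09523058e-01],
       [-1.89481328e-04,  3.24572953e-01, -9.45860646e-01,
         3.73016618e-01],
       [ 0.00000000e+00,  0.00000000e+00,  0.00000000e+00,
         1.00000000e+00]])}
```

View pics/top0.png

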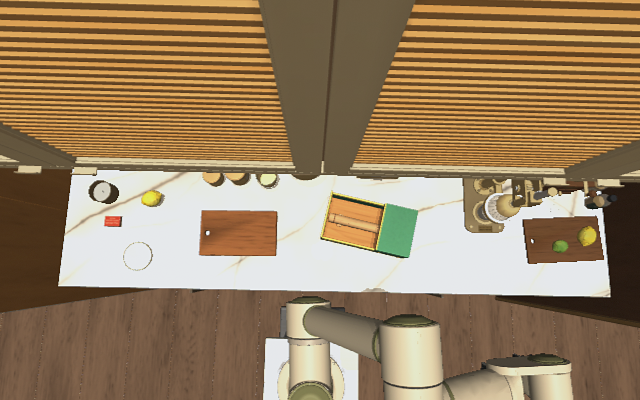

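View pics/scene0.png

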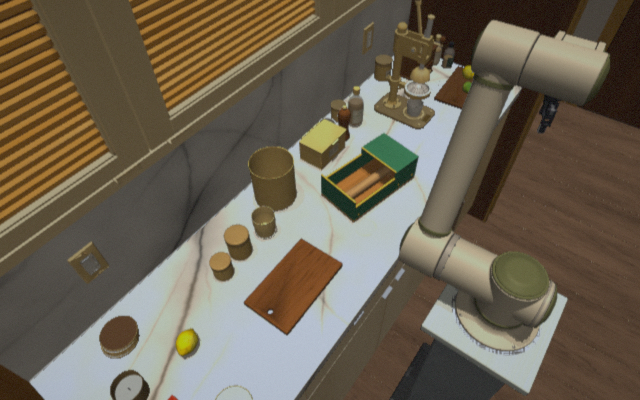

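The top view shows the bin at columns 322–418, rows 192–258, with its green hood on the right and the pin inside running from (330,215) to (378,228). The target board is at (200–277, 210–255). The scene view confirms the canister and tins stand behind the board and bin. Next I'll get rough positions of the hood, board and standing things by ray casting.

```bash
cat > h.py <<'E'
import numpy as np, cv2
from rig import env, optics
def ray(c,px):
    px=np.atleast_2d(np.asarray(px,float)); f=200/np.tan(np.radians(c['fov_y'])/2)
    d=np.c_[(px[:,0]-c['cx'])/f,(px[:,1]-c['cy'])/f,np.ones(len(px))]@c['T'][:3,:3].T
    return c['T'][:3,3],d
def onz(c,px,z):
    o,d=ray(c,px); return o+d*((z-o[2])/d[:,2])[:,None]
def proj(c,P):
    f=200/np.tan(np.radians(c['fov_y'])/2); p=(np.atleast_2d(P)-c['T'][:3,3])@c['T'][:3,:3]
    return p[:,:2]/p[:,2:]*f+[c['cx'],c['cy']]
def blob(mask,box=None):
    m=mask.astype(np.uint8)
    if box: k=np.zeros_like(m);k[box[1]:box[3],box[0]:box[2]]=1;m=m*k
    cs,_=cv2.findContours(m,cv2.RETR_EXTERNAL,cv2.CHAIN_APPROX_NONE)
    return max(cs,key=cv2.contourArea)
def tri(c1,p1,c2,p2):
    o1,d1=ray(c1,p1);o2,d2=ray(c2,p2);d1=d1[0];d2=d2[0]
    s=np.linalg.lstsq(np.c_[d1,-d2],o2-o1,rcond=None)[0]
    a=o1+s[0]*d1;b=o2+s[1]*d2;return (a+b)/2,np.linalg.norm(a-b)
E
python3 - <<'E'
from h import *
np.set_printoptions(precision=3,suppress=True)
for n,bb,hb in [('top',(190,200,290,265),(360,190,430,270)),('scene',(235,230,350,340),(350,125,425,190))]:
    im=cv2.imread(f'pics/{n}0.png');c=optics.calibration(n)
    H,S,V=[a.astype(int) for a in cv2.split(cv2.cvtColor(im,cv2.COLOR_BGR2HSV))]
    b=blob((H<15)&(S>110)&(V<190),bb); r=cv2.minAreaRect(b)
    print(n,'board',r,cv2.contourArea(b)); q=cv2.approxPolyDP(cv2.convexHull(b),4,True)[:,0]
    print(q.tolist());print(onz(c,q,.018))
    g=blob((H>65)&(H<95)&(S>100),hb);q=cv2.approxPolyDP(cv2.convexHull(g),3,True)[:,0]
    print('hood',q.tolist());print(onz(c,q,.108))
im=cv2.imread('pics/top0.png')[180:275,190:430];cv2.imwrite('pics/tc.png',cv2.resize(im,None,fx=3.3,fy=3.3,interpolation=cv2.INTER_CUBIC))
E
```

```text
top board ((238.0, 233.0), (44.0, 76.0), 90.0) 3266.5
[[276, 212], [275, 255], [200, 254], [202, 211]]
[[0.583 0.139 0.018]
 [0.431 0.137 0.018]
 [0.429 0.399 0.018]
 [0.581 0.403 0.018]]
hood [[387, 205], [417, 211], [407, 257], [376, 251]]
[[ 0.603 -0.241  0.108]
 [ 0.585 -0.342  0.108]
 [ 0.432 -0.306  0.108]
 [ 0.449 -0.204  0.108]]
scene board ((292.80291748046875, 283.44964599609375), (53.537261962890625, 90.92247009277344), 38.290164947509766) 4350.5
[[301, 239], [341, 265], [286, 333], [245, 301]]
[[0.586 0.137 0.018]
 [0.431 0.141 0.018]
 [0.43  0.401 0.018]
 [0.584 0.397 0.018]]
hood [[383, 134], [417, 157], [410, 177], [393, 189], [384, 189], [365, 147]]
[[ 0.586 -0.34   0.108]
 [ 0.434 -0.308  0.108]
 [ 0.408 -0.214  0.108]
 [ 0.427 -0.137  0.108]
 [ 0.45  -0.121  0.108]
 [ 0.602 -0.247  0.108]]
```

View pics/tc.png

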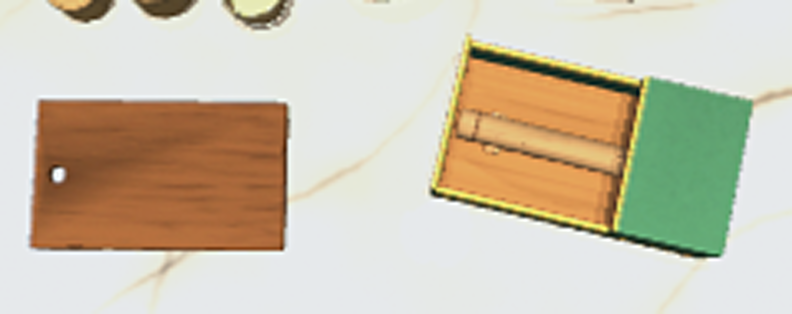

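The enlarged crop shows the pin running from about (456,125) to (622,158) in the crop, with its -x end hidden under the hood. The board is clear of the bin. I'll move the wrist over the bin's mouth for a close look.

```bash
python3 -m jog '[{"linear":[0.82,-0.455,0],"roll":0},{"linear":[0.82,-0.455,0],"roll":0},{"linear":[0.82,-0.455,0],"roll":0},{"linear":[0.82,-0.455,0],"roll":0},{"linear":[0.82,-0.455,0],"roll":0},{"linear":[0.82,-0.455,0],"roll":0},{"linear":[0.82,-0.455,0],"roll":0},{"linear":[0.82,-0.455,0],"roll":0},{"linear":[0.82,-0.455,0],"roll":0},{"linear":[0.82,-0.455,0],"roll":0},{"linear":[0.82,-0.455,0],"roll":0},{"linear":[0.82,-0.455,0],"roll":0}]' 0.3
python3 -m jog '[{"linear":[0.82,-0.455,0],"roll":0},{"linear":[0.82,-0.455,0],"roll":0},{"linear":[0.82,-0.455,0],"roll":0},{"linear":[0,0,0],"roll":-1},{"linear":[0,0,0],"roll":-1},{"linear":[0,0,0],"roll":-1},{"linear":[0,0,0],"roll":-1},{"linear":[0,0,0],"roll":-1},{"linear":[0,0,0],"roll":-1},{"linear":[0,0,0],"roll":-1},{"linear":[0,0,0],"roll":-1},{"linear":[0,0,0],"roll":-1}]'
python3 -m jog '[{"linear":[0,0,0],"roll":-1},{"linear":[0,0,0],"roll":-1},{"linear":[0,0,0],"roll":-1},{"linear":[0,0,0],"roll":-0.6},{"linear":[0,0,0],"roll":0},{"linear":[0,0,0],"roll":0}]'
python3 - <<'E'
from h import *
s=env.observe();print(s['position'],s['q'],s['grip_width'])
im=optics.get_image('wrist');cv2.imwrite('pics/w1.png',im[:,:,::-1])
np.save('w1.npy',optics.calibration('wrist'),allow_pickle=True)
E
```

```text
time_s: 1.15
position: [0.4672, -0.2163, 0.2313]
tool_rot: [[0.966, 0.26, -0.0], [0.26, -0.966, 0.0], [-0.0, -0.0, -1.0]]
ft_force: [0.4, -0.6, 0.7]
grip_width: 0.0556
gripper_force: 0.0
time_s: 2.15
position: [0.5469, -0.1396, 0.231]
tool_rot: [[0.495, 0.869, -0.001], [0.869, -0.495, 0.0], [-0.0, -0.001, -1.0]]
ft_force: [-0.0, -0.4, 0.5]
grip_width: 0.0552
gripper_force: 0.0
time_s: 2.65
position: [0.547, -0.1396, 0.2311]
tool_rot: [[0.209, 0.978, -0.0], [0.978, -0.209, 0.0], [0.0, -0.0, -1.0]]
ft_force: [-0.0, -0.2, -0.9]
grip_width: 0.0555
gripper_force: 0.0
[ 0.54699762 -0.13963722  0.23113536] [-2.63339906e+01  2.32976063e+01  7.19699955e+01  8.06422909e-04
  8.47576821e+01 -1.42913676e+01] 0.055508663433177695
```

View pics/w1.png

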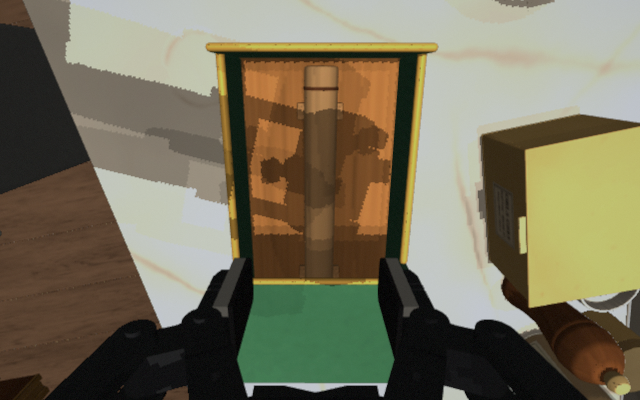

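The wrist view shows the pin with its open end at about (304–337, 66), its sides at columns 306–334 near row 270, and a ring at row 89. The end wall spans (207–438, 47) and the hood edge is at row 283. I'll triangulate against the top view.

Run:
```python
from h import *
np.set_printoptions(precision=4,suppress=True)
w=np.load('w1.npy',allow_pickle=True).item();t=optics.calibration('top')
T=lambda x,y:(190+(x+.5)/3.3-.5,180+(y+.5)/3.3-.5)
for n,a,b in [('ring',(320.5,89),T(478,125)),('cornL(near)',(207,47),T(432,192)),('cornR',(438,47),T(468,40)),('pinhoodside',(320,280),T(622,158))]:
    print(n,*tri(w,a,t,b))
# row-wise edges of the pin
im=cv2.imread('pics/w1.png');g=cv2.GaussianBlur(im,(3,3),0).astype(float)
pts=[]
for v in [75,82,120,140,160,190,210,230,250,270]:
    gr=np.abs(np.gradient(g[v],axis=0)).sum(1); l=295+np.argmax(gr[295:314]);r=327+np.argmax(gr[327:347]);pts.append((l,r,v))
print(pts)
p=np.array(pts,float)
L=onz(w,p[:,[0,2]],.026)[:,:2];R=onz(w,p[:,[1,2]],.026)[:,:2];M=(L+R)/2
print('width',np.linalg.norm(L-R,axis=1))
l=cv2.fitLine(M.astype(np.float32),cv2.DIST_HUBER,0,.001,.001).ravel();print('pin dir',np.degrees(np.arctan2(l[1],l[0])),l)
print('end',onz(w,(320.5,66),.035))
c=onz(w,[(207,47),(438,47)],.103);d=c[1]-c[0];print('wall',c,np.linalg.norm(d),np.degrees(np.arctan2(d[1],d[0])))
e=onz(w,[(255,283),(383,283)],.106);print('hoodedge',e)
```

```text
ring [ 0.5668 -0.0703  0.0262] 0.00218250027361832
cornL(near) [ 0.4898 -0.0213  0.0833] 0.0016028371023250785
cornR [ 0.6389 -0.0553  0.1407] 0.005884039050088566
pinhoodside [ 0.5306 -0.2117  0.1178] 0.010218164939821148
[(np.int64(303), np.int64(338), 75), (np.int64(303), np.int64(335), 82), (np.int64(302), np.int64(334), 120), (np.int64(298), np.int64(334), 140), (np.int64(310), np.int64(344), 160), (np.int64(310), np.int64(339), 190), (np.int64(310), np.int64(332), 210), (np.int64(296), np.int64(332), 230), (np.int64(306), np.int64(331), 250), (np.int64(300), np.int64(338), 270)]
width [0.0321 0.0295 0.0305 0.035  0.0336 0.0295 0.0228 0.0381 0.027  0.0419]
pin dir 77.724976 [ 0.2126  0.9771  0.5487 -0.1538]
end [[ 0.5706 -0.052   0.035 ]]
wall [[ 0.4946 -0.0244  0.103 ]
 [ 0.652  -0.0581  0.103 ]] 0.160948955396234 -12.083373394060942
hoodedge [[ 0.4785 -0.2127  0.106 ]
 [ 0.586  -0.2358  0.106 ]]
```

```bash
python3 -m jog '[{"linear":[0.27,0.12,0],"roll":0},{"linear":[0,0,0.8],"roll":0},{"linear":[0,0,0.8],"roll":0},{"linear":[0,0,0.8],"roll":0},{"linear":[0,0,0.6],"roll":0},{"linear":[0,0,0.6],"roll":0},{"linear":[0,0,0.5],"roll":0},{"linear":[0,0,0.4],"roll":0},{"linear":[0,0,0.3],"roll":0},{"linear":[0,0,0.2],"roll":0},{"linear":[0,0,0],"roll":0},{"linear":[0,0,0],"roll":0}]'
python3 - <<'E'
from h import *
im=optics.get_image('wrist');cv2.imwrite('pics/w2.png',im[:,:,::-1])
E
```

```text
time_s: 3.7
position: [0.5544, -0.1298, 0.0315]
tool_rot: [[0.207, 0.978, 0.0], [0.978, -0.207, 0.0], [0.0, 0.0, -1.0]]
ft_force: [-0.3, -0.2, 0.3]
grip_width: 0.0558
gripper_force: 0.0
```

View pics/w2.png

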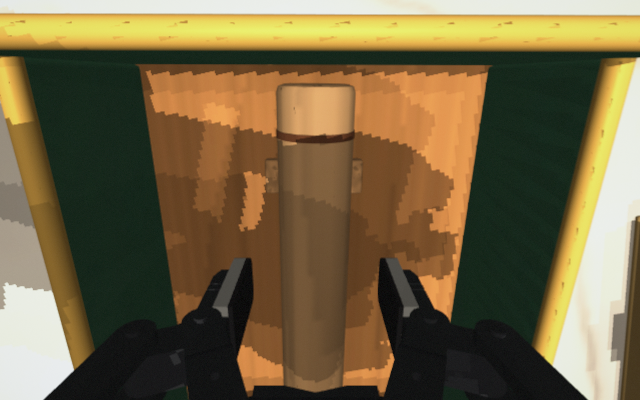

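The close-up shows the pin (columns 278–354) centred between the pads (243–390) and in line with the tool. I'll go down the last 20 mm and close.

```bash
python3 -m jog '[{"linear":[0,0,0.25],"roll":0},{"linear":[0,0,0.15],"roll":0},{"linear":[0,0,0.1],"roll":0},{"linear":[0,0,0],"roll":0}]'
python3 -m jog '[{"linear":[0,0,0],"roll":0},{"linear":[0,0,0],"roll":0},{"linear":[0,0,0],"roll":0},{"linear":[0,0,0],"roll":0},{"linear":[0,0,0],"roll":0},{"linear":[0,0,0],"roll":0},{"linear":[0,0,0],"roll":0},{"linear":[0,0,0],"roll":0}]' -1 30
```

```text
time_s: 4.08
position: [0.5535, -0.1299, 0.0103]
tool_rot: [[0.207, 0.978, -0.002], [0.978, -0.207, 0.001], [0.0, -0.002, -1.0]]
ft_force: [-0.1, -0.7, -0.7]
grip_width: 0.0554
gripper_force: 0.0
time_s: 4.75
position: [0.5542, -0.1302, 0.0116]
tool_rot: [[0.207, 0.978, 0.001], [0.978, -0.207, -0.0], [-0.0, 0.001, -1.0]]
ft_force: [-0.1, 0.5, 4.4]
grip_width: 0.031
gripper_force: 30.1
```

```bash
python3 -m jog '[{"linear":[0,0,-0.2],"roll":0},{"linear":[-0.01,0,-0.2],"roll":0},{"linear":[-0.02,0,-0.2],"roll":0},{"linear":[-0.04,0,-0.2],"roll":0},{"linear":[0,0,0],"roll":0},{"linear":[0,0,0],"roll":0}]'
python3 - <<'E'
from h import *
a=optics.get_image('scene')[110:230,300:440,::-1];b=optics.get_image('wrist')[:,:,::-1]
a=cv2.resize(a,(466,400),interpolation=cv2.INTER_CUBIC);b=b[:,150:484]
cv2.imwrite('pics/l1.png',np.hstack([a,b]))
E
```

```text
time_s: 5.25
position: [0.5536, -0.133, 0.0439]
tool_rot: [[0.207, 0.978, 0.001], [0.978, -0.207, -0.0], [-0.0, 0.001, -1.0]]
ft_force: [0.1, 0.5, -1.6]
grip_width: 0.0309
gripper_force: 29.9
```

View pics/l1.png

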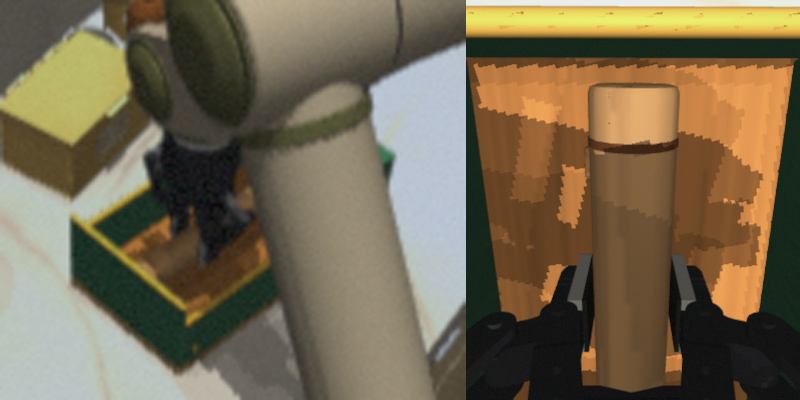

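The pictures show the pin gripped and lifted, with its open end nearer the wrist camera. I'll work out the tilt from the planes through its two silhouette edges.

```bash
cat >> h.py <<'E'
def tilt(im,c,pl,pr,rows,wid=7):
    """pl,pr: two guess points ((u,v),(u,v)) on left/right silhouettes; returns pin axis (world), elevation deg"""
    g=cv2.GaussianBlur(im,(3,3),0).astype(float); n=[];info=[]
    for (a,b) in (pl,pr):
        P=[]
        for v in rows:
            u0=a[0]+(b[0]-a[0])*(v-a[1])/(b[1]-a[1]);k=int(round(u0))
            gr=np.abs(np.gradient(g[v,k-wid-1:k+wid+2],axis=0)).sum(1)[1:-1]
            P.append((k-wid+np.argmax(gr),v))
        l=cv2.fitLine(np.float32(P),cv2.DIST_HUBER,0,.01,.01).ravel()
        q=[l[2:]+l[:2]*s for s in(-100,100)];o,d=ray(c,q);n.append(np.cross(d[0],d[1]))
        info.append([round(float(l[2]+l[0]/l[1]*(v-l[3])),1) for v in(rows[0],rows[-1])])
    x=np.cross(*n);x/=np.linalg.norm(x)
    return x,np.degrees(np.arcsin(x[2])),info
E
python3 - <<'E'
from h import *
c=optics.calibration('wrist')
print(tilt(cv2.imread('pics/w2.png'),c,((278,100),(285,370)),((354,100),(345,370)),range(150,380,6)))
im=np.zeros((400,640,3),np.uint8);l=cv2.imread('pics/l1.png');im[:,150:484]=l[:,466:]
print(tilt(im,c,((274,100),(281,370)),((363,100),(352,370)),range(105,250,5)))
E
```

```text
(array([ 0.21518514,  0.97646742, -0.01437849]), np.float64(-0.8238552338976244), [[276.6, 282.6], [351.9, 342.8]])
(array([ 0.21718325,  0.97602473, -0.01439331]), np.float64(-0.8247041259636346), [[271.3, 275.2], [362.9, 355.9]])
```

The pin is still level: friction holds it stiffly in the grip. Raising it further will make the hood edge turn it, with the hood end going down and the open end going up. I'll lower the grip force for that.

```bash
python3 -m jog '[{"linear":[0,0,-0.2],"roll":0},{"linear":[0,0,-0.2],"roll":0},{"linear":[0,0,-0.2],"roll":0},{"linear":[0,0,-0.2],"roll":0},{"linear":[0,0,-0.15],"roll":0},{"linear":[0,0,-0.15],"roll":0}]' - 22
python3 -m jog '[{"linear":[0,0,-0.15],"roll":0},{"linear":[0,0,-0.15],"roll":0},{"linear":[0,0,0],"roll":0},{"linear":[0,0,0],"roll":0}]'
python3 - <<'E'
from h import *
a=optics.get_image('scene')[110:230,300:440,::-1];b=optics.get_image('wrist')[:,:,::-1]
cv2.imwrite('pics/w3.png',b)
a=cv2.resize(a,(466,400),interpolation=cv2.INTER_CUBIC);b=b[:,150:484]
cv2.imwrite('pics/l2.png',np.hstack([a,b]))
E
```

```text
time_s: 5.85
position: [0.5533, -0.1326, 0.088]
tool_rot: [[0.207, 0.978, -0.0], [0.978, -0.207, 0.0], [0.0, -0.0, -1.0]]
ft_force: [-0.2, 1.0, -4.5]
grip_width: 0.0314
gripper_force: 29.5
time_s: 6.18
position: [0.5536, -0.1328, 0.0996]
tool_rot: [[0.207, 0.978, 0.001], [0.978, -0.207, -0.0], [-0.0, 0.001, -1.0]]
ft_force: [0.0, 0.4, -1.8]
grip_width: 0.0308
gripper_force: 29.5
```

View pics/l2.png

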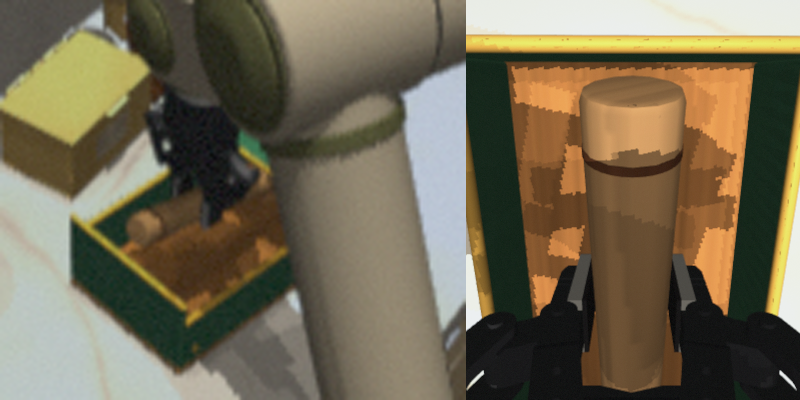

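The pin's end face is now visible at crop (580–686, 76–110), so it is tilting as planned. I'll raise it a little more and measure the tilt.

```bash
python3 -m jog '[{"linear":[0,0,-0.15],"roll":0},{"linear":[0,0,-0.15],"roll":0},{"linear":[0,0,-0.15],"roll":0},{"linear":[0,0,0],"roll":0},{"linear":[0,0,0],"roll":0}]'
python3 - <<'E'
from h import *
c=optics.calibration('wrist')
print(tilt(cv2.imread('pics/w3.png'),c,((265,105),(276,250)),((370,105),(358,250)),range(120,250,5)))
im=optics.get_image('wrist')[:,:,::-1].copy();cv2.imwrite('pics/w4.png',im)
print(tilt(im,c,((260,125),(275,250)),((376,125),(359,250)),range(125,250,5),10))
E
```

```text
time_s: 6.7
position: [0.5536, -0.1326, 0.1178]
tool_rot: [[0.207, 0.978, 0.001], [0.978, -0.207, 0.0], [0.0, 0.001, -1.0]]
ft_force: [-0.1, 0.4, -1.8]
grip_width: 0.0309
gripper_force: 29.5
(array([0.22857887, 0.96841634, 0.0996067 ]), np.float64(5.71652270388206), [[267.1, 271.3], [367.9, 357.4]])
(array([0.18767574, 0.87340452, 0.44937998]), np.float64(26.70391086783552), [[255.0, 271.6], [376.2, 358.4]])
```

```bash
python3 -m jog '[{"linear":[0,0,0.1],"roll":0},{"linear":[0.3,0,-0.14],"roll":0},{"linear":[0.3,0,-0.14],"roll":0},{"linear":[0.3,0,-0.14],"roll":0},{"linear":[0.3,0,-0.14],"roll":0},{"linear":[0.3,0,-0.14],"roll":0},{"linear":[0.3,0,-0.14],"roll":0},{"linear":[0.3,0,-0.14],"roll":0},{"linear":[0.3,0,-0.14],"roll":0},{"linear":[0,0,0],"roll":0},{"linear":[0,0,0],"roll":0}]'
python3 - <<'E'
from h import *
a=optics.get_image('scene')[60:230,240:440,::-1];b=optics.get_image('wrist')[:,:,::-1]
cv2.imwrite('pics/w5.png',b)
a=cv2.resize(a,(466,396),interpolation=cv2.INTER_CUBIC);b=b[2:398,150:484]
cv2.imwrite('pics/l3.png',np.hstack([a,b]))
E
```

```text
time_s: 7.67
position: [0.5734, -0.0383, 0.1583]
tool_rot: [[0.206, 0.979, 0.0], [0.979, -0.206, -0.0], [-0.0, 0.001, -1.0]]
ft_force: [0.8, -0.7, -2.0]
grip_width: 0.031
gripper_force: 29.6
```

View pics/l3.png

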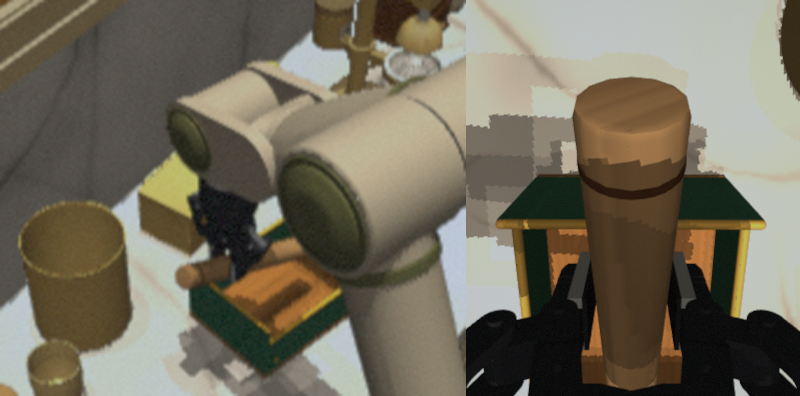

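The pin is aslant and clear of the hood edge, with its low end over the mouth and its open end at left (180,275). I'll lift it fully out. The tool can't tilt, so I'll bring the hood end down onto the fixed hood top, which turns the pin level in the grip again.

```bash
python3 -m jog '[{"linear":[0,0,-0.4],"roll":0},{"linear":[0,0,-0.4],"roll":0},{"linear":[0,0,-0.4],"roll":0},{"linear":[-0.5,0,0],"roll":0},{"linear":[-0.5,0,0],"roll":0},{"linear":[-0.5,0,0],"roll":0},{"linear":[-0.5,0,0],"roll":0},{"linear":[-0.5,0,0],"roll":0},{"linear":[-0.3,0,0],"roll":0},{"linear":[0,0,0],"roll":0}]'
python3 -m jog '[{"linear":[0,0,0.3],"roll":0},{"linear":[0,0,0.3],"roll":0},{"linear":[0,0,0.2],"roll":0},{"linear":[0,0,0.2],"roll":0},{"linear":[0,0,0.2],"roll":0},{"linear":[0,0,0.2],"roll":0},{"linear":[0,0,0.2],"roll":0},{"linear":[0,0,0],"roll":0}]'
python3 -m jog '[{"linear":[0,0,0.15],"roll":0},{"linear":[0,0,0.15],"roll":0},{"linear":[0,0,0.1],"roll":0},{"linear":[0,0,0.1],"roll":0},{"linear":[0,0,0.1],"roll":0},{"linear":[0,0,0],"roll":0}]'
```

```text
time_s: 8.6
position: [0.5495, -0.151, 0.2057]
tool_rot: [[0.21, 0.978, -0.001], [0.978, -0.21, -0.0], [-0.0, -0.001, -1.0]]
ft_force: [-0.8, 0.8, -1.3]
grip_width: 0.0311
gripper_force: 29.7
time_s: 9.27
position: [0.5497, -0.1484, 0.1405]
tool_rot: [[0.207, 0.978, -0.002], [0.978, -0.207, 0.0], [0.0, -0.002, -1.0]]
ft_force: [1.0, -0.8, -0.3]
grip_width: 0.0311
gripper_force: 29.2
time_s: 9.77
position: [0.5498, -0.1484, 0.1173]
tool_rot: [[0.207, 0.978, -0.001], [0.978, -0.207, 0.0], [0.0, -0.001, -1.0]]
ft_force: [0.7, 1.0, 0.8]
grip_width: 0.0307
gripper_force: 29.1
```

```bash
python3 -m jog '[{"linear":[0,0,0.05],"roll":0},{"linear":[0,0,0.05],"roll":0},{"linear":[0,0,0],"roll":0},{"linear":[0,0,0],"roll":0}]'
python3 -m jog '[{"linear":[0,0,0.05],"roll":0},{"linear":[0,0,0],"roll":0},{"linear":[0,0,0],"roll":0}]'
python3 - <<'E'
from h import *
c=optics.calibration('wrist');s=env.observe();print(s['ft_force'],s['wrist_torque'])
im=optics.get_image('wrist')[:,:,::-1].copy();cv2.imwrite('pics/w6.png',im)
E
```

```text
time_s: 10.1
position: [0.5501, -0.1485, 0.1141]
tool_rot: [[0.207, 0.978, -0.0], [0.978, -0.207, -0.0], [-0.0, -0.0, -1.0]]
ft_force: [0.1, 0.0, 0.8]
grip_width: 0.0309
gripper_force: 29.1
time_s: 10.35
position: [0.5503, -0.1485, 0.1124]
tool_rot: [[0.207, 0.978, 0.001], [0.978, -0.207, -0.0], [-0.0, 0.001, -1.0]]
ft_force: [0.6, 2.2, 2.4]
grip_width: 0.0309
gripper_force: 29.3
[0.64284017 2.18521515 2.43911453] [ 0.01135514 -0.03380286  0.02600271]
```

View pics/w6.png

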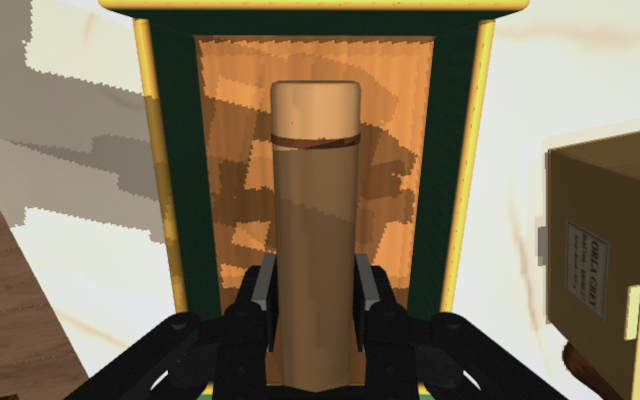

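The wrist view shows the pin back near level: its end is at row 81 and 89 px wide, matching the first level view. I'll seat it a hair more, tighten the grip, lift, and check the level and the pin's middle.

```bash
python3 -m jog '[{"linear":[0,0,0.04],"roll":0},{"linear":[0,0,0],"roll":0},{"linear":[0,0,0],"roll":0},{"linear":[0,0,0],"roll":0}]' - 30
python3 -m jog '[{"linear":[0,0,0],"roll":0},{"linear":[0,0,0],"roll":0},{"linear":[0,0,0],"roll":0},{"linear":[0,0,-0.1],"roll":0},{"linear":[0,0,-0.3],"roll":0},{"linear":[0,0,-0.6],"roll":0},{"linear":[0,0,-0.6],"roll":0},{"linear":[0,0,-0.6],"roll":0},{"linear":[0,0,-0.6],"roll":0},{"linear":[0,0,-0.5],"roll":0},{"linear":[0,0,-0.2],"roll":0},{"linear":[0,0,0],"roll":0}]' - 100
python3 - <<'E'
from h import *
s=env.observe();c=optics.calibration('wrist')
im=optics.get_image('wrist')[:,:,::-1].copy();cv2.imwrite('pics/w7.png',im)
g=cv2.GaussianBlur(im,(3,3),0).astype(float)
col=np.abs(np.gradient(g[:,300:330].mean(1),axis=0)).sum(1);print('end rows',[(i,int(col[i])) for i in np.argsort(col[50:200])[-8:]+50])
print(s['ft_force'],s['wrist_torque'])
print(tilt(im,c,((271,100),(279,330)),((360,100),(352,330)),range(100,250,5)))
z=s['position'][2]+.0125
for v in (79,81,83):
    e=onz(c,(315.5,v),z+.012)[0];print(v,(e-s['position'])@s['tool_rot'])
E
```

```text
time_s: 10.73
position: [0.5502, -0.1483, 0.1106]
tool_rot: [[0.207, 0.978, 0.0], [0.978, -0.207, 0.0], [0.0, 0.0, -1.0]]
ft_force: [0.8, 3.4, 2.5]
grip_width: 0.031
gripper_force: 29.5
time_s: 11.73
position: [0.5503, -0.1489, 0.2517]
tool_rot: [[0.207, 0.978, 0.002], [0.978, -0.207, -0.001], [-0.001, 0.002, -1.0]]
ft_force: [-0.2, -0.3, -2.3]
grip_width: 0.0291
gripper_force: 99.0
end rows [(np.int64(85), 40), (np.int64(138), 42), (np.int64(149), 44), (np.int64(80), 51), (np.int64(83), 58), (np.int64(140), 64), (np.int64(139), 65), (np.int64(84), 66)]
[-0.2304987  -0.32272875 -2.31270507] [ 0.07219134 -0.0206929   0.00088264]
(array([ 0.20505295,  0.97872496, -0.00712366]), np.float64(-0.40815921773785796), [[269.4, 275.5], [360.1, 354.9]])
79 [ 8.22450912e-02  9.81928929e-05 -2.45767993e-02]
81 [ 8.16529385e-02  9.79983175e-05 -2.45762457e-02]
83 [ 8.10587296e-02  9.78030664e-05 -2.45756903e-02]
```

The pin is level within about half a degree, and its middle is 49 mm behind the tool axis. I'll carry it to the board.

```bash
python3 -m jog '[{"linear":[0.3,-0.09,0],"roll":0},{"linear":[0.6,-0.19,0],"roll":0},{"linear":[0.8,-0.25,0],"roll":0},{"linear":[0.8,-0.25,0],"roll":0},{"linear":[0.8,-0.25,0],"roll":0},{"linear":[0.8,-0.25,0],"roll":0},{"linear":[0.8,-0.25,0],"roll":0},{"linear":[0.8,-0.25,0],"roll":0},{"linear":[0.8,-0.25,0],"roll":0},{"linear":[0.8,-0.25,0],"roll":0},{"linear":[0.8,-0.25,0],"roll":0},{"linear":[0.8,-0.25,0],"roll":0}]'
python3 -m jog '[{"linear":[0.8,-0.25,0],"roll":0},{"linear":[0.8,-0.25,0],"roll":0},{"linear":[0.5,-0.15,0],"roll":0},{"linear":[0.2,-0.05,0],"roll":0},{"linear":[0,0,0],"roll":-0.5},{"linear":[0,0,0],"roll":-0.7},{"linear":[0,0,0],"roll":-0.7},{"linear":[0,0,0],"roll":-0.5},{"linear":[0,0,0.3],"roll":0},{"linear":[0,0,0.5],"roll":0},{"linear":[0,0,0.5],"roll":0},{"linear":[0,0,0.5],"roll":0}]'
python3 -m jog '[{"linear":[0,0,0.5],"roll":0},{"linear":[0,0,0.5],"roll":0},{"linear":[0,0,0.3],"roll":0},{"linear":[0,0,0.2],"roll":0},{"linear":[0,0,0],"roll":0},{"linear":[0,0,0],"roll":0},{"linear":[0,0,0],"roll":0},{"linear":[0,0,0],"roll":0}]'
python3 - <<'E'
from h import *
s=env.observe();c=optics.calibration('wrist');t=optics.calibration('top')
print(s['position'],s['tool_rot'][:,0],s['ft_force'],s['wrist_torque'])
w=optics.get_image('wrist')[:,:,::-1].copy();cv2.imwrite('pics/w8.png',w)
sc=optics.get_image('scene')[100:400,150:450,::-1];cv2.imwrite('pics/f.png',np.hstack([cv2.resize(w,(480,300)),sc]))
tp=optics.get_image('top')[:,:,::-1];cv2.imwrite('pics/t2.png',tp)
print(tilt(w,c,((271,100),(279,330)),((360,100),(352,330)),range(100,250,5)))
H,S,V=[a.astype(int) for a in cv2.split(cv2.cvtColor(tp,cv2.COLOR_BGR2HSV))]
E
```

```text
time_s: 12.78
position: [0.5135, 0.2249, 0.2488]
tool_rot: [[0.207, 0.978, -0.003], [0.978, -0.207, -0.001], [-0.001, -0.003, -1.0]]
ft_force: [0.5, -0.3, -2.1]
grip_width: 0.0288
gripper_force: 99.0
time_s: 13.78
position: [0.5059, 0.318, 0.1765]
tool_rot: [[-0.0, 1.0, -0.002], [1.0, 0.0, -0.001], [-0.001, -0.002, -1.0]]
ft_force: [0.3, 0.7, -2.0]
grip_width: 0.0288
gripper_force: 99.0
time_s: 14.45
position: [0.507, 0.3187, 0.1194]
tool_rot: [[-0.001, 1.0, 0.002], [1.0, 0.001, 0.001], [0.001, 0.002, -1.0]]
ft_force: [0.3, 0.1, -1.2]
grip_width: 0.029
gripper_force: 99.0
[0.50696125 0.31871409 0.11941695] [-9.31106635e-04  9.99999420e-01  5.41604098e-04] [ 0.27693025  0.12436215 -1.2285273 ] [ 0.12918668 -0.00318265  0.10567824]
(array([-0.03149756, -0.94790211,  0.31700077]), np.float64(18.481640838732442), [[275.9, 271.6], [359.1, 354.4]])
```

View pics/f.png

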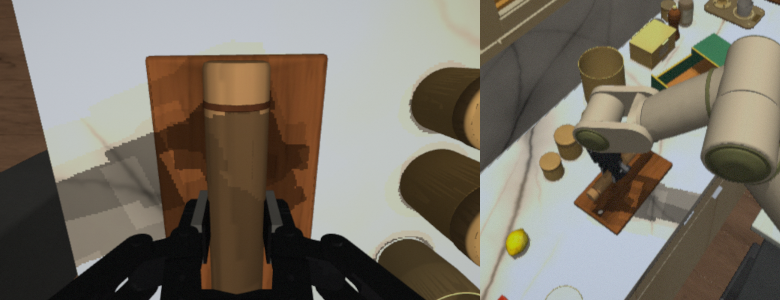

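The view shows the pin over the board, with its end face edge-on as when level. The board and the tins are standing as before. One check of the end row, the board's far edge and the pin's centring before handing in.

Run:
```python
from h import *
c=optics.calibration('wrist');w=cv2.imread('pics/w8.png');o=cv2.imread('pics/w7.png')
for im in(o,w):
    g=cv2.GaussianBlur(im,(3,3),0).astype(float);col=np.abs(np.gradient(g[:,300:330].mean(1),axis=0)).sum(1)
    print('end',np.argsort(col[76:100])[-3:]+76,'ring',np.argsort(col[125:160])[-3:]+125)
    r=np.abs(np.gradient(g[105:130].mean(0),axis=0)).sum(1);print('width',260+np.argmax(r[260:290]),345+np.argmax(r[345:375]))
print(onz(c,[(196,74.7),(436,73.3)],.018))
```

```text
end [80 83 84] ring [149 140 139]
width 270 360
end [85 83 84] ring [141 139 140]
width 276 359
[[0.43033066 0.40211469 0.018     ]
 [0.58430801 0.40302029 0.018     ]]
```

```bash
python3 -c "
from rig import env
print(env.close_job())"
```

```text
the job is handed in; nothing more can be done
None
```

The rolling pin is out of the bin and the job is handed in at about 14.5 s of the 51 s; the pin is held level at 99 N over the middle of the left walnut board, about 10 cm above it, and in the last picture the board and tins stood as before.

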